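Restart the interlocked worktop power unit

TASK

Switch the worktop power unit back on: throw all three orange breaker levers fully over, away from the robot, and after that slide the flush red master switch fully across by its ridge. A hidden interlock lets the levers move only in one order (different each time, and the master switch comes free last), so feel gently for the lever that is free, never force one that is blocked, and leave the jars and the mill beside the unit where they stand.

Things in the scene. Friction and masses are not known exactly. Their poses are not given: they have to be found in the camera images.
- power_unit: white power unit fixed to the worktop, 116 mm (front to back) x 296 mm x 54 mm high with flat top, sockets in its front; origin at the centre of its underside, on the worktop. Its x axis points to its back (the way levers and switch are thrown), its y axis to the left along the row of levers, z up. Three levers stand in a row on its top, the red switch lies at its right end
- lever_left (a joint): breaker lever 'left' (as the robot sees it), a hinge across the unit with its axis 45 mm above the unit's underside. 0 = off, leaning 23 degrees toward the unit's front; 0.82 rad = fully thrown, leaning 23 degrees toward the unit's back, against its end stop. It stays where it is left and needs about 2 to 4 N at its grip. While the interlock blocks it, it moves only to about 0.15 to 0.2 rad and meets a hard stop
- lever_middle (a joint): breaker lever 'middle' (as the robot sees it), a hinge across the unit with its axis 45 mm above the unit's underside. 0 = off, leaning 23 degrees toward the unit's front; 0.82 rad = fully thrown, leaning 23 degrees toward the unit's back, against its end stop. It stays where it is left and needs about 2 to 4 N at its grip. While the interlock blocks it, it moves only to about 0.15 to 0.2 rad and meets a hard stop
- lever_right (a joint): breaker lever 'right' (as the robot sees it), a hinge across the unit with its axis 45 mm above the unit's underside. 0 = off, leaning 23 degrees toward the unit's front; 0.82 rad = fully thrown, leaning 23 degrees toward the unit's back, against its end stop. It stays where it is left and needs about 2 to 4 N at its grip. While the interlock blocks it, it moves only to about 0.15 to 0.2 rad and meets a hard stop
- lever_left_grip (a point): centre of the orange grip of the left lever (grip 13 mm thick in the throwing direction, 20 mm wide, 36 mm long along the lever), 64 mm from the hinge axis; the grip's end is 82 mm from the axis. The next lever is 62 mm away
- lever_middle_grip (a point): centre of the orange grip of the middle lever (grip 13 mm thick in the throwing direction, 20 mm wide, 36 mm long along the lever), 64 mm from the hinge axis; the grip's end is 82 mm from the axis. The next lever is 62 mm away
- lever_right_grip (a point): centre of the orange grip of the right lever (grip 13 mm thick in the throwing direction, 20 mm wide, 36 mm long along the lever), 64 mm from the hinge axis; the grip's end is 82 mm from the axis. The next lever is 62 mm away
- master_switch (a joint): the flush red slide switch at the unit's right end: 0 = off (toward the front), 0.014 m = on (toward the back, at its end stop). A spring detent about half-way needs about 6 N and then snaps on. It stops hard at about 2 mm until all three levers are fully thrown
- switch_ridge (a point): top centre of the ridge of the red slide switch, 65 mm above the worktop; the ridge is 5 mm thick in the sliding direction, 20 mm wide, and stands 7 mm above its plate, which is flush with the grey bezel round it (bezel 64 x 42 mm, its top 57 mm above the worktop, centred half-way along the switch's travel)
- pepper_mill: dark wooden pepper mill, 58 mm across, 170 mm tall, loose, beside or behind the unit; origin at its underside
- jam_jar: glass jar with red lid, 65 mm across, 100 mm tall, loose, beside or behind the unit; origin at its underside
- spice_2: spice jar with dark cap, 41 mm across, 105 mm tall, loose, beside or behind the unit; origin at its underside

How it is judged:
By the outcome, as a careful person would: the job done as asked, in the order asked, and still so for the second after the job is handed in, with the robot touching nothing.
It also fails if it takes over 61 s, if anything falls off the work surface, if the arm or the gripper's body presses on something with over 40 N, if the wrist force passes 120 N, or if a joint passes its speed limit or range.

ROBOT

A 7-joint arm with a two-finger parallel gripper is mounted at the origin on a cart in front of the work surface, level with it; the furniture and walls round the work are solid. World frame = base frame: x ahead of the robot, y to its left, z up, the work surface at z = 0. Lengths are in m, angles in rad, forces in N, time in s.
With the tool pointing down it reaches from about 0.4 to 0.85 m from the base axis. Payload 4.5 kg.
Tool frame: the origin (TCP) lies at the very end of the fingers, on their centre line; the grasp point (between the pads) lies 19 mm behind it; z points along the fingers, y is the line along which they close (so a half turn about z gives the same grasp; the last joint's range is limited). The gripper opens to 88 mm and grips with 3 to 60 N. Pads are 18 mm wide; open, the fingers measure 123 mm over their backs; the gripper's body (75 mm by 187 mm) begins 45 mm behind the grasp point.
Start: joints at [1.292, 0.689, -0.195, 1.565, 0.157, 0.902, -0.215], TCP at [0.192, -0.595, 0.239] pointing down, gripper open.
Joint ranges: [-3.01, 3.01], [-0.46, 2.08], [-1.47, 1.51], [0.13, 2.56], [-1, 4.14], [0.04, 2.09], [-2.66, 2.66]. Speed limits (rad/s): [2.57, 2.57, 3.14, 3.14, 3.14, 3.14, 3.14].

INTERFACE

Orientations are given as a unit quaternion [x, y, z, w].
In Python, from plant import r gives the robot as it stands. The module is installed in compiled form; this text tells all that it offers.
- The arm moves only by the tool step_arm, never from a script. Its argument "increments" is a list of rows, each a list of 2 entries, a list of its own where there are three numbers: the shift along the world's x, y, z in cm, then the turn, a rotation vector about the world's x, y, z in degrees. A call has exactly 10 rows; each row shifts and turns the commanded pose from where the row before left it; what a row does not reach is not made up. A row lasts 1/10 s, in which the tool goes at most 50 mm and 8.59 degrees, less where a joint would pass 70% of its speed; a pose out of reach is approached as far as the arm can. A call is refused whole if a number of a shift passes 5 or a number of a turn 8.59, either way. A call with a gripper value outside its range is refused whole. "fingers" is the opening, from 0 (shut) to 1 (fully open), set as the call begins (left out, the last holds). The fingers move at their own pace and stop on an object; "grip_force" is the grip in N (left out, the last holds). Time passes only in rows, so rows that do not move let the fingers close, or fill a call up. It gives the time, the measured TCP pose, the force, the opening and the grip force at its end, in the units of the state.
- r.get_state(): the state, without advancing time (a new reading comes with each control period).
- r.snapshot(name): name is "side" or "top"; returns (picture, depth): 420x560x3 uint8, red, green, blue; 420x560 float32, m along the optical axis (not along the pixel's ray), 0 where there is no reading.
- r.calibration(name): a dict with "fov_y" (degrees; the focal length in pixels is half the picture's height over the tangent of half this angle, whatever the lens; pixels are square), "cx", "cy" (the principal point, pixels), "R" (3x3) and "t" (3): a world point X has camera coordinates R X + t. Camera axes: x right, y down, z forward; pixel columns grow to the right and rows downward; lengths in m; the calibration is good to about 2 mm. A picture is of the moment at which its call begins. calibration takes no time and is no camera call.
- r.finish_job(): hands the job in; it is judged then, once.
The state is a dict: "clock": time; "q": joint angles; "qd": joint speeds; "joint_torque": joint torques, N m; "tool_pos": TCP position; "eef_rot": TCP orientation; "contact_force": force on the tool from outside, world axes, zero at the start; "moment": the same for the moment, N m; "opening": opening from 0.0 (shut) to 1.0 (fully open); "finger_force": force on a finger pad.
Only numpy, scipy, OpenCV 4.12 (cv2) and the standard library are available. Lean on these libraries where they do the work, as an engineer would, in place of code of your own. Each camera call takes 0.05 s, during which the arm holds its last target. There are 200 camera calls.

## Working session

There is one attempt and no reset: what is moved stays moved. The work goes in short steps, Python scripts to look and compute and a tool call to move; the robot and the scene stay as the last step left them, time stands still between calls to the robot, and variables do not carry over. Pictures are saved under pics/ and viewed, at most 10 in all, crops included, and the job is handed in when it is done.

Besides the shell and the picture viewer there is one more tool, called after ">>>" as name([rows], argument=value, ...), one row to a line, values as JSON. step_arm: Moves the arm, as the interface text tells. Its arguments: {"type":"object","properties":{"increments":{"type":"array","items":{"type":"array"}},"fingers":{"type":"number"},"grip_force":{"type":"number"}},"required":["increments"]}

```bash
mkdir -p pics
cat > h.py <<'E'
import numpy as np, cv2
from plant import r
def snap(n,f):
    p,d=r.snapshot(n); cv2.imwrite('pics/'+f,cv2.cvtColor(p,cv2.COLOR_RGB2BGR)); return p,d
def pts(n,us,vs,d):
    c=r.calibration(n); f=210/np.tan(np.radians(c['fov_y'])/2)
    X=np.stack([(us-c['cx'])/f*d,(vs-c['cy'])/f*d,d],-1)
    return (X-np.array(c['t']))@np.array(c['R'])
E
python3 - <<'E'
from h import *
s=r.get_state();print(s)
a,_=snap('side','s1.png');b,_=snap('top','t1.png')
cv2.imwrite('pics/b1.png',cv2.cvtColor(cv2.resize(np.vstack([a,b]),(560,840))[:,:],cv2.COLOR_RGB2BGR))
for n in('side','top'):print(r.calibration(n))
E
```

```text
{'clock': 0.0, 'q': array([ 1.29178818,  0.68996414, -0.19451837,  1.56631361,  0.15726713,
        0.90250619, -0.21512129]), 'qd': array([ 0.00138125, -0.00045091,  0.00047026, -0.00084676,  0.00114876,
        0.00080601, -0.00083873]), 'joint_torque': array([-1.16276642e-04, -5.27552891e+01, -1.26687393e+00, -1.53426915e+01,
       -5.26570890e-02,  6.53440860e-03,  1.85409103e-04]), 'tool_pos': array([ 0.19210427, -0.59409252,  0.23793063]), 'eef_rot': array([ 9.87790094e-01,  1.55788050e-01, -1.91946270e-04, -8.81026831e-04]), 'contact_force': array([-0.95561948,  0.48898974, -0.72840081]), 'moment': array([-0.011138  , -0.02909903,  0.01133166]), 'finger_force': 0.0, 'opening': 1.0011327086762967}
{'fov_y': 45.68042809597182, 'cx': 275.46652582761357, 'cy': 206.13018746745223, 'R': array([[ 0.96784722, -0.25078692,  0.01943385],
       [-0.12691736, -0.55358522, -0.82306463],
       [ 0.21717214,  0.79413432, -0.56761513]]), 't': array([-0.61217017,  0.16850029,  1.00170195])}
{'fov_y': 42.82587947123761, 'cx': 275.24423449438876, 'cy': 206.78975864178523, 'R': array([[-0.00420589, -0.99998939, -0.00187874],
       [-0.99396571,  0.00438647, -0.10960351],
       [ 0.10961059,  0.00140642, -0.99397361]]), 't': array([0.00849737, 0.62812433, 1.13448618])}
```

View pics/s1.png

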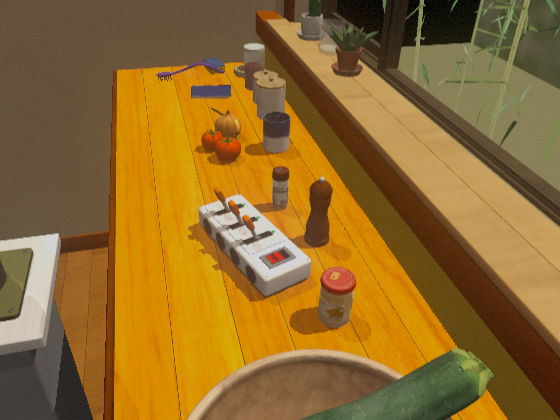

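View pics/t1.png

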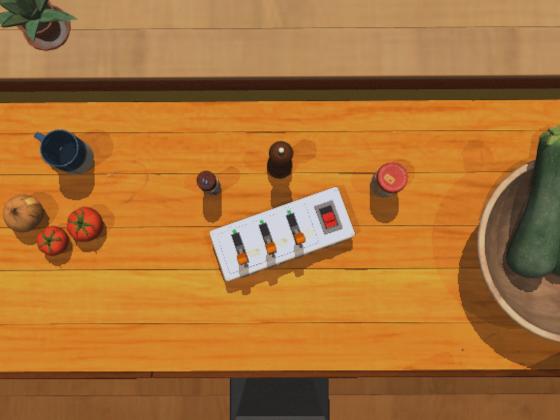

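The side view shows the unit with three levers leaning to the front and the red switch at its right end. In the top view the unit spans about (210-355, 188-280), yawed some 17°. The grips are near (242,258), (270,247) and (299,238), the switch is at (328,217), and the mill (281,155), spice jar (208,183) and jam jar (390,180) stand behind it.

Run:
```python
from h import *
p,d=snap('top','t2.png')
hsv=cv2.cvtColor(p,cv2.COLOR_RGB2HSV)
roi=np.zeros(d.shape,bool); roi[180:290,205:362]=1
v,u=np.nonzero(roi&(d>0)); P=pts('top',u.astype(float),v.astype(float),d[v,u]); H=hsv[v,u]
top=(abs(P[:,2]-.054)<.004)&(H[:,1]<70)&(H[:,2]>120)
q=P[top]; rect=cv2.minAreaRect((q[:,:2]*1000).astype(np.float32)); print('rect mm',rect,np.median(q[:,2]))
def comp(m):
    M=np.zeros(d.shape,np.uint8); M[v[m],u[m]]=1
    n,l,s,c=cv2.connectedComponentsWithStats(M)
    for i in range(1,n):
        if s[i,4]>12:
            k=l[v,u]==i; hi=P[k]; print(s[i,4],c[i],'mean',hi.mean(0),'ctr',(hi.min(0)+hi.max(0))/2,'max',hi.max(0))
print('orange');comp((P[:,2]>.08)&(H[:,1]>100))
print('red');comp(((H[:,0]<5)|(H[:,0]>174))&(H[:,1]>150)&(P[:,2]<.075))
print('ridge');comp((P[:,2]>.0605)&(P[:,2]<.075)&(u>318)&(u<342))
```

```text
rect mm ((569.0272827148438, -8.413589477539062), (115.68372344970703, 292.580810546875), 19.308006286621094) 0.054061068972337485
orange
73 [209.98630137 184.80821918] mean [0.66701961 0.14035079 0.10180652] ctr [0.66784075 0.14032086 0.09536528] max [0.67728047 0.1509184  0.1086975 ]
94 [299.18085106 237.45744681] mean [ 0.55686905 -0.0424097   0.11399317] ctr [ 0.55716921 -0.04220428  0.10363427] max [ 0.56900741 -0.03241633  0.12476295]
90 [270.41111111 247.05555556] mean [0.53774845 0.01577622 0.11453626] ctr [0.53844334 0.01578639 0.10425323] max [0.54931326 0.02506882 0.12593244]
99 [241.83838384 257.7979798 ] mean [0.51643896 0.07336556 0.11393842] ctr [0.51734621 0.0735596  0.10564816] max [0.52874022 0.08438436 0.12483915]
red
158 [328.80379747 219.17721519] mean [ 0.59844466 -0.10832848  0.05846311] ctr [ 0.59797125 -0.10892607  0.06005987] max [ 0.61423488 -0.09382463  0.06837885]
ridge
26 [329.88461538 218.61538462] mean [ 0.59913362 -0.11008242  0.06417594] ctr [ 0.5994062  -0.11049576  0.0644596 ] max [ 0.60478759 -0.09967453  0.06837885]
```

>>> step_arm([
  [[2,3.3,0],[0,0,0]],
  [[2,3.3,0],[0,0,0]],
  [[2,3.3,0],[0,0,0]],
  [[2,3.3,0],[0,0,0]],
  [[2,3.3,0],[0,0,0]],
  [[2,3.3,0],[0,0,0]],
  [[2,3.3,0],[0,0,0]],
  [[2,3.3,0],[0,0,0]],
  [[2,3.3,0],[0,0,0]],
  [[2,3.3,0],[0,0,0]],
], fingers=0, grip_force=20)

```text
clock: 1.15
tool_pos: [0.3929, -0.2633, 0.2387]
eef_rot: [0.988, 0.156, -0.0, -0.0]
contact_force: [0.2, -0.8, -0.6]
opening: 0.115
finger_force: 0.0
```

>>> step_arm([
  [[1.8,3.0,0],[0,0,1.4]],
  [[1.8,3.0,-1],[0,0,0]],
  [[1.8,3.0,-1],[0,0,0]],
  [[1.8,3.0,-2],[0,0,0]],
  [[1.8,3.0,-2],[0,0,0]],
  [[1.8,3.0,-2],[0,0,0]],
  [[1.6,2.6,-2],[0,0,0]],
  [[0,0,-2],[0,0,0]],
  [[0,0,-1.9],[0,0,0]],
  [[0,0,0],[0,0,0]],
])

```text
clock: 2.15
tool_pos: [0.5147, -0.0582, 0.0977]
eef_rot: [0.986, 0.168, -0.002, -0.0]
contact_force: [-0.7, 0.2, 0.3]
opening: 0.005
finger_force: 0.0
```

```bash
cat >> h.py <<'E'
C=np.array([.569,-.0084]); ex=np.array([.944,.331]); ey=np.array([-.331,.944])
def u(): 
    s=r.get_state(); p=s['tool_pos']; f=s['contact_force']
    print('t %.2f ux %.1f uy %.1f z %.1f mm  F_ux %.1f F_uy %.1f Fz %.1f'%(s['clock'],*(1e3*np.array([(p[:2]-C)@ex,(p[:2]-C)@ey,p[2]])),f[:2]@ex,f[:2]@ey,f[2]))
E
python3 - <<'E'
from h import *
u(); p,_=snap('side','s3.png'); cv2.imwrite('pics/s3c.png',cv2.resize(cv2.cvtColor(p[130:310,150:370],cv2.COLOR_RGB2BGR),None,fx=3,fy=3))
E
```

```text
t 2.15 ux -67.7 uy -29.1 z 97.7 mm  F_ux -0.5 F_uy 0.5 Fz 0.3
```

View pics/s3c.png

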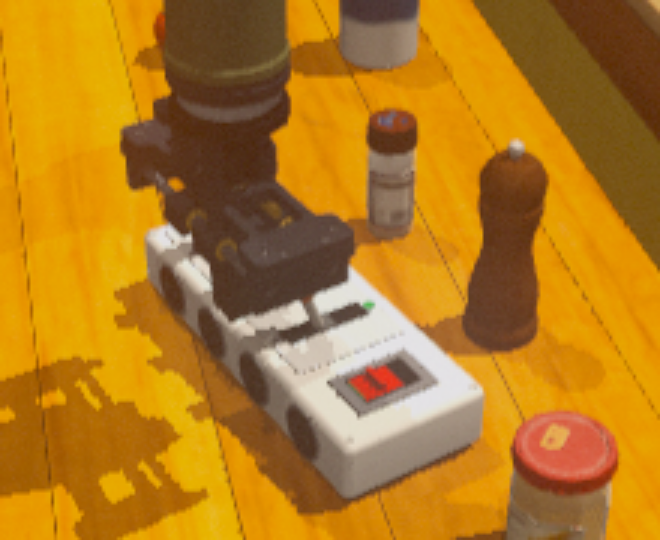

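The crop shows the closed gripper standing in front of the right lever, well above the unit. The switch is at (370,380) and nothing has been touched.

>>> step_arm([
  [[0.94,0.33,0.2],[0,0,0]],
  [[0.94,0.33,0],[0,0,0]],
  [[0.19,0.07,0],[0,0,0]],
  [[0.19,0.07,0],[0,0,0]],
  [[0.19,0.07,0],[0,0,0]],
  [[0.19,0.07,0],[0,0,0]],
  [[0.19,0.07,0],[0,0,0]],
  [[0.19,0.07,0],[0,0,0]],
  [[0.19,0.07,0],[0,0,0]],
  [[0,0,0],[0,0,0]],
])

```text
clock: 3.2
tool_pos: [0.5484, -0.0472, 0.1017]
eef_rot: [0.986, 0.168, -0.0, 0.0]
contact_force: [-2.4, -1.0, 1.8]
opening: -0.0
finger_force: 1.4
```

```bash
python3 -c "from h import *;u()"
```

```text
t 3.20 ux -32.3 uy -29.8 z 101.7 mm  F_ux -2.6 F_uy -0.1 Fz 1.8
```

>>> step_arm([
  [[0.1,0.03,0],[0,0,0]],
  [[0.1,0.03,0],[0,0,0]],
  [[0.1,0.04,0],[0,0,0]],
  [[0.1,0.03,0],[0,0,0]],
  [[0,0,0],[0,0,0]],
  [[0,0,0],[0,0,0]],
  [[0,0,0],[0,0,0]],
  [[0,0,0],[0,0,0]],
  [[0,0,0],[0,0,0]],
  [[0,0,0],[0,0,0]],
])

```text
clock: 4.2
tool_pos: [0.55, -0.0467, 0.1016]
eef_rot: [0.986, 0.168, -0.002, 0.0]
contact_force: [-7.4, -2.3, 6.1]
opening: 0.005
finger_force: 3.8
```

```bash
python3 -c "from h import *;u()"
```

```text
t 4.20 ux -30.6 uy -29.8 z 101.6 mm  F_ux -7.8 F_uy 0.3 Fz 6.1
```

>>> step_arm([
  [[-1.6,-0.56,0],[0,0,0]],
  [[-1.6,-0.56,0],[0,0,0]],
  [[-1.03,2.93,0],[0,0,0]],
  [[-1.03,2.93,0],[0,0,0]],
  [[1.42,0.5,0],[0,0,0]],
  [[0.75,0.26,0],[0,0,0]],
  [[0.25,0.09,0],[0,0,0]],
  [[0.25,0.09,0],[0,0,0]],
  [[0.25,0.09,0],[0,0,0]],
  [[0.19,0.07,0],[0,0,0]],
])

```text
clock: 5.2
tool_pos: [0.5309, 0.0116, 0.1017]
eef_rot: [0.986, 0.167, -0.0, 0.0]
contact_force: [-2.4, -0.9, 2.7]
opening: 0.005
finger_force: 1.1
```

```bash
python3 -c "from h import *;u()"
```

```text
t 5.20 ux -29.3 uy 31.5 z 101.7 mm  F_ux -2.6 F_uy -0.1 Fz 2.7
```

>>> step_arm([
  [[0.1,0.03,0],[0,0,0]],
  [[0.1,0.03,0],[0,0,0]],
  [[0.1,0.04,0],[0,0,0]],
  [[0.1,0.03,0],[0,0,0]],
  [[0,0,0],[0,0,0]],
  [[0,0,0],[0,0,0]],
  [[0,0,0],[0,0,0]],
  [[0,0,0],[0,0,0]],
  [[0,0,0],[0,0,0]],
  [[0,0,0],[0,0,0]],
])

```text
clock: 6.2
tool_pos: [0.5351, 0.014, 0.1017]
eef_rot: [0.986, 0.168, 0.0, -0.0]
contact_force: [-0.6, -1.0, -0.5]
opening: 0.006
finger_force: 0.3
```

```bash
python3 -c "from h import *;u()"
```

```text
t 6.20 ux -24.6 uy 32.3 z 101.7 mm  F_ux -0.9 F_uy -0.7 Fz -0.5
```

>>> step_arm([
  [[0.3,0.105,0],[0,0,0]],
  [[0.3,0.105,0],[0,0,0]],
  [[0.3,0.105,0],[0,0,0]],
  [[0.3,0.105,0],[0,0,0]],
  [[0.3,0.105,0],[0,0,0]],
  [[0.3,0.105,0],[0,0,0]],
  [[0.3,0.105,0],[0,0,0]],
  [[0.3,0.105,0],[0,0,0]],
  [[0.3,0.105,0],[0,0,0]],
  [[0,0,0],[0,0,0]],
])

```text
clock: 7.2
tool_pos: [0.5604, 0.0229, 0.1012]
eef_rot: [0.986, 0.168, -0.002, 0.0]
contact_force: [-4.6, -0.3, 0.7]
opening: 0.004
finger_force: 2.3
```

```bash
python3 -c "from h import *;u()"
```

```text
t 7.20 ux 2.3 uy 32.3 z 101.2 mm  F_ux -4.4 F_uy 1.2 Fz 0.7
```

Continue gently to the end stop.

>>> step_arm([
  [[0.14,0.05,0],[0,0,0]],
  [[0.14,0.05,0],[0,0,0]],
  [[0.14,0.05,0],[0,0,0]],
  [[0.14,0.05,0],[0,0,0]],
  [[0.14,0.05,0],[0,0,0]],
  [[0.14,0.05,0],[0,0,0]],
  [[0,0,0],[0,0,0]],
  [[0,0,0],[0,0,0]],
  [[0,0,0],[0,0,0]],
  [[0,0,0],[0,0,0]],
])

```text
clock: 8.2
tool_pos: [0.5694, 0.0259, 0.1015]
eef_rot: [0.986, 0.168, -0.001, 0.0]
contact_force: [-4.3, -1.7, -0.9]
opening: 0.001
finger_force: 2.3
```

```bash
python3 -c "from h import *;u()"
```

```text
t 8.20 ux 11.7 uy 32.2 z 101.5 mm  F_ux -4.6 F_uy -0.2 Fz -0.9
```

>>> step_arm([
  [[0.1,0.03,0],[0,0,0]],
  [[0.1,0.04,0],[0,0,0]],
  [[0.1,0.03,0],[0,0,0]],
  [[0.1,0.04,0],[0,0,0]],
  [[0,0,0],[0,0,0]],
  [[0,0,0],[0,0,0]],
  [[0,0,0],[0,0,0]],
  [[0,0,0],[0,0,0]],
  [[0,0,0],[0,0,0]],
  [[0,0,0],[0,0,0]],
])

```text
clock: 9.2
tool_pos: [0.5698, 0.026, 0.1012]
eef_rot: [0.986, 0.168, -0.005, 0.001]
contact_force: [-10.5, -3.2, 5.1]
opening: 0.005
finger_force: 6.0
```

```bash
python3 -c "from h import *;u()"
```

```text
t 9.20 ux 12.2 uy 32.2 z 101.2 mm  F_ux -10.9 F_uy 0.5 Fz 5.1
```

>>> step_arm([
  [[-3.7,-1.3,0],[0,0,0]],
  [[-3.7,-1.3,0],[0,0,0]],
  [[-1.03,2.93,0],[0,0,0]],
  [[-1.03,2.93,0],[0,0,0]],
  [[1.42,0.5,0],[0,0,0]],
  [[0.75,0.26,0],[0,0,0]],
  [[0.25,0.09,0],[0,0,0]],
  [[0.25,0.09,0],[0,0,0]],
  [[0.25,0.09,0],[0,0,0]],
  [[0.19,0.07,0],[0,0,0]],
])

```text
clock: 10.2
tool_pos: [0.5088, 0.0698, 0.1016]
eef_rot: [0.986, 0.167, -0.002, 0.001]
contact_force: [-6.8, -1.3, 5.8]
opening: 0.01
finger_force: 3.7
```

```bash
python3 -c "from h import *;u()"
```

```text
t 10.20 ux -30.9 uy 93.7 z 101.6 mm  F_ux -6.8 F_uy 1.0 Fz 5.8
```

>>> step_arm([
  [[-3.2,-1.12,0],[0,0,0]],
  [[1.37,-3.9,0],[0,0,0]],
  [[1.37,-3.9,0],[0,0,0]],
  [[1.37,-3.9,0],[0,0,0]],
  [[1.42,0.5,0],[0,0,0]],
  [[0.75,0.26,0],[0,0,0]],
  [[0.25,0.09,0],[0,0,0]],
  [[0.25,0.09,0],[0,0,0]],
  [[0.25,0.09,0],[0,0,0]],
  [[0.19,0.07,0],[0,0,0]],
])

```text
clock: 11.2
tool_pos: [0.5498, -0.0454, 0.1016]
eef_rot: [0.986, 0.168, -0.001, -0.0]
contact_force: [-2.8, -0.7, 2.4]
opening: 0.005
finger_force: 1.1
```

```bash
python3 -c "from h import *;u()"
```

```text
t 11.20 ux -30.4 uy -28.6 z 101.6 mm  F_ux -2.9 F_uy 0.2 Fz 2.4
```

>>> step_arm([
  [[0.1,0.03,0],[0,0,0]],
  [[0.1,0.03,0],[0,0,0]],
  [[0.1,0.04,0],[0,0,0]],
  [[0.1,0.03,0],[0,0,0]],
  [[0,0,0],[0,0,0]],
  [[0,0,0],[0,0,0]],
  [[0,0,0],[0,0,0]],
  [[0,0,0],[0,0,0]],
  [[0,0,0],[0,0,0]],
  [[0,0,0],[0,0,0]],
])

```text
clock: 12.2
tool_pos: [0.5552, -0.0446, 0.1017]
eef_rot: [0.986, 0.168, 0.0, 0.0]
contact_force: [-0.6, 0.5, 0.1]
opening: 0.007
finger_force: 0.5
```

```bash
python3 -c "from h import *;u()"
```

```text
t 12.20 ux -25.0 uy -29.6 z 101.7 mm  F_ux -0.4 F_uy 0.7 Fz 0.1
```

>>> step_arm([
  [[0.35,0.123,0],[0,0,0]],
  [[0.35,0.123,0],[0,0,0]],
  [[0.35,0.123,0],[0,0,0]],
  [[0.35,0.123,0],[0,0,0]],
  [[0.35,0.123,0],[0,0,0]],
  [[0.35,0.123,0],[0,0,0]],
  [[0.35,0.123,0],[0,0,0]],
  [[0.35,0.123,0],[0,0,0]],
  [[0.35,0.123,0],[0,0,0]],
  [[0,0,0],[0,0,0]],
])

```text
clock: 13.2
tool_pos: [0.5868, -0.0333, 0.1014]
eef_rot: [0.986, 0.168, -0.0, -0.0]
contact_force: [-2.0, -1.2, 0.6]
opening: 0.005
finger_force: 1.0
```

>>> step_arm([
  [[0.1,0.035,0],[0,0,0]],
  [[0.1,0.035,0],[0,0,0]],
  [[0.1,0.035,0],[0,0,0]],
  [[0.1,0.035,0],[0,0,0]],
  [[0.1,0.035,0],[0,0,0]],
  [[0.1,0.035,0],[0,0,0]],
  [[0,0,0],[0,0,0]],
  [[0,0,0],[0,0,0]],
  [[0,0,0],[0,0,0]],
  [[0,0,0],[0,0,0]],
])

```text
clock: 14.2
tool_pos: [0.59, -0.0322, 0.1013]
eef_rot: [0.986, 0.168, -0.003, 0.0]
contact_force: [-6.7, -2.6, 1.4]
opening: 0.008
finger_force: 3.6
```

```bash
python3 -c "from h import *;u()"
```

```text
t 14.20 ux 11.9 uy -29.4 z 101.3 mm  F_ux -7.2 F_uy -0.2 Fz 1.4
```

>>> step_arm([
  [[0.14,0.05,0],[0,0,0]],
  [[0.14,0.05,0],[0,0,0]],
  [[0,0,0],[0,0,0]],
  [[-3.8,-1.33,0],[0,0,0]],
  [[-3.8,-1.33,0],[0,0,0]],
  [[-1.37,3.9,0],[0,0,0]],
  [[-1.37,3.9,0],[0,0,0]],
  [[-1.37,3.9,0],[0,0,0]],
  [[1.42,0.5,0],[0,0,0]],
  [[0.75,0.26,0],[0,0,0]],
])

```text
clock: 15.2
tool_pos: [0.5028, 0.0707, 0.1024]
eef_rot: [0.985, 0.17, 0.003, -0.001]
contact_force: [0.1, -0.5, 0.2]
opening: 0.007
finger_force: 0.0
```

>>> step_arm([
  [[0.2,0.07,0],[0,0,0]],
  [[0.2,0.07,0],[0,0,0]],
  [[0.2,0.07,0],[0,0,0]],
  [[0.2,0.07,0],[0,0,0]],
  [[0.2,0.07,0],[0,0,0]],
  [[0.1,0.035,0],[0,0,0]],
  [[0.1,0.035,0],[0,0,0]],
  [[0,0,0],[0,0,0]],
  [[0,0,0],[0,0,0]],
  [[0,0,0],[0,0,0]],
])

```text
clock: 16.2
tool_pos: [0.5119, 0.0716, 0.1017]
eef_rot: [0.986, 0.168, -0.0, 0.0]
contact_force: [-1.3, -2.3, 1.1]
opening: 0.004
finger_force: 0.9
```

```bash
python3 -c "from h import *;u()"
```

```text
t 16.20 ux -27.4 uy 94.4 z 101.7 mm  F_ux -2.0 F_uy -1.7 Fz 1.1
```

>>> step_arm([
  [[0.37,0.13,0],[0,0,0]],
  [[0.37,0.13,0],[0,0,0]],
  [[0.37,0.13,0],[0,0,0]],
  [[0.37,0.13,0],[0,0,0]],
  [[0.37,0.13,0],[0,0,0]],
  [[0.37,0.13,0],[0,0,0]],
  [[0.37,0.13,0],[0,0,0]],
  [[0.37,0.13,0],[0,0,0]],
  [[0.37,0.13,0],[0,0,0]],
  [[0,0,0],[0,0,0]],
])

```text
clock: 17.2
tool_pos: [0.5457, 0.0836, 0.1015]
eef_rot: [0.986, 0.168, 0.0, 0.0]
contact_force: [-1.6, 0.0, -0.9]
opening: 0.005
finger_force: 0.7
```

>>> step_arm([
  [[0.1,0.035,0],[0,0,0]],
  [[0.1,0.035,0],[0,0,0]],
  [[0.1,0.035,0],[0,0,0]],
  [[0.1,0.035,0],[0,0,0]],
  [[0.1,0.035,0],[0,0,0]],
  [[0.1,0.035,0],[0,0,0]],
  [[0.1,0.035,0],[0,0,0]],
  [[0,0,0],[0,0,0]],
  [[0,0,0],[0,0,0]],
  [[0,0,0],[0,0,0]],
])

```text
clock: 18.2
tool_pos: [0.5492, 0.0847, 0.1013]
eef_rot: [0.986, 0.168, -0.003, 0.001]
contact_force: [-7.3, -2.2, 1.8]
opening: 0.006
finger_force: 4.1
```

```bash
python3 -c "from h import *;u()"
```

```text
t 18.20 ux 12.1 uy 94.5 z 101.3 mm  F_ux -7.6 F_uy 0.4 Fz 1.8
```

>>> step_arm([
  [[0.14,0.05,0],[0,0,0]],
  [[0.14,0.05,0],[0,0,0]],
  [[0,0,0],[0,0,0]],
  [[-3.8,-1.33,0],[0,0,0]],
  [[-3.8,-1.33,0],[0,0,0]],
  [[1.32,-3.78,0],[0,0,8]],
  [[1.32,-3.78,0],[0,0,8]],
  [[1.32,-3.78,0],[0,0,8]],
  [[1.32,-3.78,0],[0,0,8]],
  [[1.32,-3.78,0],[0,0,8]],
])

```text
clock: 19.2
tool_pos: [0.5481, -0.1305, 0.1026]
eef_rot: [0.868, 0.497, 0.002, 0.002]
contact_force: [1.1, 0.3, -0.7]
opening: 0.009
finger_force: 0.0
```

>>> step_arm([
  [[0,0,0],[0,0,8]],
  [[0,0,0],[0,0,8]],
  [[0,0,0],[0,0,8]],
  [[0,0,0],[0,0,8]],
  [[0,0,0],[0,0,8]],
  [[0,0,0],[0,0,8]],
  [[0,0,0],[0,0,2]],
  [[0,0,0],[0,0,0]],
  [[0,0,0],[0,0,0]],
  [[0,0,0],[0,0,0]],
])

```text
clock: 20.2
tool_pos: [0.5454, -0.1287, 0.1019]
eef_rot: [0.579, 0.815, 0.0, 0.0]
contact_force: [-0.7, -0.6, 0.7]
opening: 0.005
finger_force: 0.0
```

Run:
```python
from h import *
u(); s=r.get_state(); print(s['eef_rot'],s['q'])
a,_=snap('side','s4.png'); b,d=snap('top','t4.png')
f=lambda p:cv2.resize(cv2.cvtColor(p,cv2.COLOR_RGB2BGR),None,fx=2.4,fy=2.4)
cv2.imwrite('pics/c4.png',np.hstack([f(a[150:330,190:350])[:420],f(b[150:330,200:370])[:420]]))
```

```text
t 20.20 ux -62.0 uy -105.7 z 101.9 mm  F_ux -0.9 F_uy -0.3 Fz 0.7
[5.78995051e-01 8.15330946e-01 2.00346598e-04 3.74102046e-04] [ 0.45579027  0.85161742 -0.52919495  1.86304468  0.70881882  0.62307187
 -0.18407203]
```

View pics/c4.png

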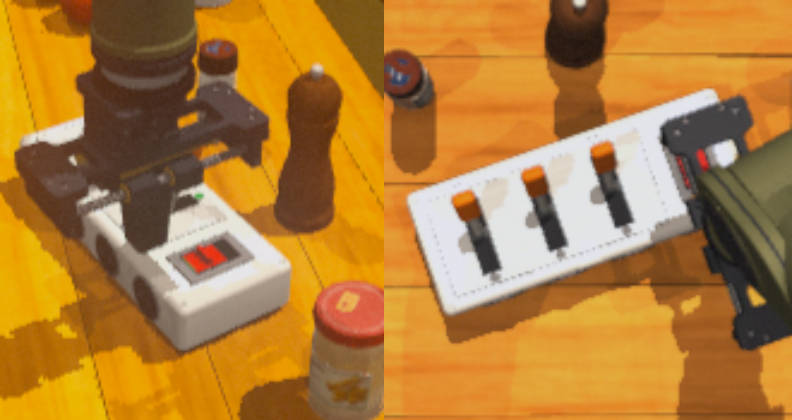

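The crops show all three levers thrown, with the grips at (470,205), (537,180) and (603,157) of the right half. The gripper, turned 90°, stands just in front of the red switch (205,257), and the jars and the mill are unmoved.

>>> step_arm([
  [[0.8,0.28,-0.5],[0,0,0]],
  [[0.8,0.28,-0.7],[0,0,0]],
  [[0,0,-0.7],[0,0,0]],
  [[0,0,-0.6],[0,0,0]],
  [[0,0,-0.5],[0,0,0]],
  [[0,0,-0.4],[0,0,0]],
  [[0,0,-0.3],[0,0,0]],
  [[0,0,-0.2],[0,0,0]],
  [[0,0,-0.2],[0,0,0]],
  [[0,0,0],[0,0,0]],
])

```text
clock: 21.3
tool_pos: [0.561, -0.1231, 0.0606]
eef_rot: [0.578, 0.816, -0.0, -0.0]
contact_force: [0.4, -0.4, 0.4]
opening: 0.007
finger_force: 0.0
```

>>> step_arm([
  [[0.28,0.1,0],[0,0,0]],
  [[0.28,0.1,0],[0,0,0]],
  [[0.28,0.1,0],[0,0,0]],
  [[0.28,0.1,0],[0,0,0]],
  [[0.28,0.1,0],[0,0,0]],
  [[0.28,0.1,0],[0,0,0]],
  [[0.28,0.1,0],[0,0,0]],
  [[0.28,0.1,0],[0,0,0]],
  [[0,0,0],[0,0,0]],
  [[0,0,0],[0,0,0]],
])

```text
clock: 22.3
tool_pos: [0.5834, -0.1151, 0.0607]
eef_rot: [0.578, 0.816, -0.0, -0.0]
contact_force: [-0.2, 0.9, 0.0]
opening: 0.006
finger_force: 0.0
```

```bash
python3 -c "from h import *;u()"
```

```text
t 22.30 ux -21.7 uy -105.5 z 60.7 mm  F_ux 0.1 F_uy 0.9 Fz 0.0
```

>>> step_arm([
  [[0.14,0.05,0],[0,0,0]],
  [[0.14,0.05,0],[0,0,0]],
  [[0.14,0.05,0],[0,0,0]],
  [[0.14,0.05,0],[0,0,0]],
  [[0.14,0.05,0],[0,0,0]],
  [[0.14,0.05,0],[0,0,0]],
  [[0,0,0],[0,0,0]],
  [[0,0,0],[0,0,0]],
  [[0,0,0],[0,0,0]],
  [[0,0,0],[0,0,0]],
])

```text
clock: 23.3
tool_pos: [0.5901, -0.1129, 0.0605]
eef_rot: [0.579, 0.816, -0.002, -0.001]
contact_force: [-5.1, -1.7, 4.3]
opening: 0.003
finger_force: 2.8
```

Run:
```python
from h import *
u()
a,_=snap('side','s5.png')
cv2.imwrite('pics/c5.png',cv2.resize(cv2.cvtColor(a[200:300,220:320],cv2.COLOR_RGB2BGR),None,fx=5,fy=5))
```

```text
t 23.30 ux -14.7 uy -105.6 z 60.5 mm  F_ux -5.4 F_uy 0.1 Fz 4.3
```

View pics/c5.png

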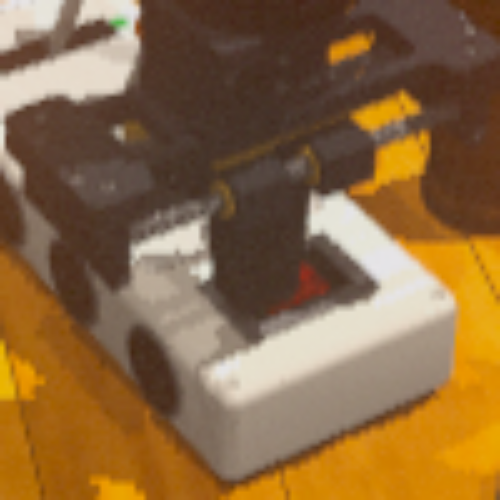

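The fingertips stand on the bezel against the ridge's front (300,285), and the force has risen to 5 N. I push on through the detent.

>>> step_arm([
  [[0.14,0.05,0],[0,0,0]],
  [[0.14,0.05,0],[0,0,0]],
  [[0.14,0.05,0],[0,0,0]],
  [[0.14,0.05,0],[0,0,0]],
  [[0.14,0.05,0],[0,0,0]],
  [[0.14,0.05,0],[0,0,0]],
  [[0,0,0],[0,0,0]],
  [[0,0,0],[0,0,0]],
  [[0,0,0],[0,0,0]],
  [[0,0,0],[0,0,0]],
])

```text
clock: 24.35
tool_pos: [0.599, -0.1096, 0.0607]
eef_rot: [0.579, 0.816, -0.001, -0.001]
contact_force: [-4.9, -1.8, 3.3]
opening: 0.006
finger_force: 3.2
```

```bash
python3 -c "from h import *;u()"
```

```text
t 24.35 ux -5.2 uy -105.5 z 60.7 mm  F_ux -5.2 F_uy -0.1 Fz 3.3
```

>>> step_arm([
  [[0.14,0.05,0],[0,0,0]],
  [[0.14,0.05,0],[0,0,0]],
  [[0.14,0.05,0],[0,0,0]],
  [[0.14,0.05,0],[0,0,0]],
  [[0,0,0],[0,0,0]],
  [[0,0,0],[0,0,0]],
  [[0,0,0],[0,0,0]],
  [[0,0,0],[0,0,0]],
  [[0,0,0],[0,0,0]],
  [[0,0,0],[0,0,0]],
])

```text
clock: 25.35
tool_pos: [0.5988, -0.11, 0.0593]
eef_rot: [0.579, 0.815, -0.006, -0.004]
contact_force: [-13.5, -3.6, 7.2]
opening: 0.003
finger_force: 7.4
```

```bash
python3 -c "from h import *;u()"
```

```text
t 25.35 ux -5.4 uy -105.8 z 59.3 mm  F_ux -13.9 F_uy 1.0 Fz 7.2
```

A hard stop at 14 N. I back off and look.

>>> step_arm([
  [[-0.7,-0.25,0],[0,0,0]],
  [[-1.4,-0.5,0],[0,0,0]],
  [[-0.9,-0.3,1],[0,0,0]],
  [[0,0,3],[0,0,0]],
  [[-1.9,-0.66,3],[0,0,0]],
  [[-3.8,-1.33,2],[0,0,0]],
  [[-3.8,-1.33,0],[0,0,0]],
  [[0,-3.5,0],[0,0,0]],
  [[0,-3.5,0],[0,0,0]],
  [[0,0,0],[0,0,0]],
])

```text
clock: 26.35
tool_pos: [0.4807, -0.2268, 0.1513]
eef_rot: [0.582, 0.813, -0.001, 0.002]
contact_force: [0.2, 0.5, -0.3]
opening: 0.005
finger_force: 0.0
```

Run:
```python
from h import *
u()
a,_=snap('side','s6.png'); b,d=snap('top','t6.png')
hsv=cv2.cvtColor(b,cv2.COLOR_RGB2HSV); M=np.zeros(d.shape,bool); M[195:240,310:350]=1
v,w=np.nonzero(M&(d>0)); P=pts('top',w*1.,v*1.,d[v,w]); h=P[(P[:,2]>.0605)&(P[:,2]<.075)]
print('ridge',len(h),(h.mean(0)[:2]-C)@ex,(h.mean(0)[:2]-C)@ey)
f=lambda p,k:cv2.resize(cv2.cvtColor(p,cv2.COLOR_RGB2BGR),None,fx=k,fy=k)
cv2.imwrite('pics/c6.png',np.hstack([f(a[180:300,190:320],3),f(b[180:300,205:340+25],2.5)[:300].copy() if 0 else f(b[180:300,225:355],3)]))
```

```text
t 26.35 ux -155.6 uy -177.0 z 151.3 mm  F_ux 0.4 F_uy 0.4 Fz -0.3
ridge 51 0.0032466148581445317 -0.10485561876289129
```

View pics/c6.png

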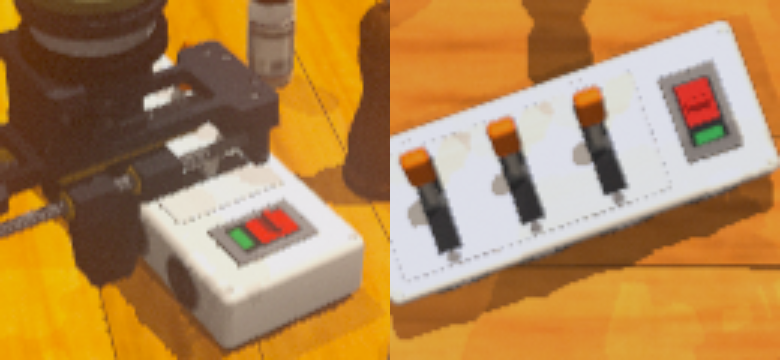

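The crops show green uncovered in front of the red switch (708,135), whose plate now lies at the back of the bezel. All three levers lean back in line. One check of the red plate's travel, then I hand in.

Run:
```python
from h import *
def red(f):
    b=cv2.cvtColor(cv2.imread(f),cv2.COLOR_BGR2HSV)
    m=((b[...,0]<5)|(b[...,0]>174))&(b[...,1]>150); k=np.zeros_like(m);k[195:240,312:348]=1
    v,w=np.nonzero(m&k); c=r.calibration('top'); F=210/np.tan(np.radians(c['fov_y'])/2)
    R=np.array(c['R']);o=-R.T@np.array(c['t']); D=np.stack([(w-c['cx'])/F,(v-c['cy'])/F,w*0+1.],-1)@R
    X=o+D*((.058-o[2])/D[:,2])[:,None]; a=(X[:,:2]-C)@ex; return len(a),a.mean(),np.percentile(a,[3,97])
x=red('pics/t2.png');y=red('pics/t6.png');print(x,y)
if y[1]-x[1]>.0115: print(r.finish_job())
```

```text
(159, np.float64(-0.005211007757616281), array([-0.01899658,  0.00849202])) (166, np.float64(0.00690578175291067), array([-0.00764438,  0.02128718]))
the job is handed in; nothing more can be done
None
```

The power unit is switched back on and the job is handed in. I threw the levers in the order middle, right, left, each to its end stop. Then I slid the master switch to its hard stop: the pictures show green uncovered and about 12 mm of its 14 mm travel, measured roughly. The jars and the mill were left standing, and the job took about 26 s of the 61 s allowed.

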